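# Release and lift out a clamped clock movement

## Task

The clock movement in the round holder is still held by one blue half-moon screw whose round side overlaps its edge (the other screw is already released). Stand the red-handled box key on that screw and unscrew it half a turn anticlockwise, until its straight edge faces the movement, in two bites: about half-way, let go of the key, leave it standing on the screw, and take it again a quarter turn round. Put the key back upright in its wooden stand, then lift the movement out and set it down gently, right way up and in the middle of the green pad, without knocking the other things about.

Things in the scene. Friction and masses are not known exactly. Their poses are not given: they have to be found in the camera images.
- holder: Fixed round aluminium movement holder, 160 mm across, 22 mm tall, any yaw; origin at the centre of its underside. The movement lies on its top, kept central by four 6 mm thick pins rising 6 mm above the top. Two half-moon screws stand 58.5 mm from its centre: the one to turn on its +y side, the released one on its -y side; their tops are 52.2 mm above the table.
- dog_top (a point): Top centre of the half-moon screw to turn; axes turn with it, z up. Below: a brass square head, 10 mm across flats, sides along x and y, 18 mm tall, its top 6 mm tapering to a 5 mm tip; under that a blue steel half-moon flange 5 mm thick, radius 16 mm, round side to +x, straight edge 2.8 mm off the axis to -x. The flange's upper face is 18 mm below this point.
- dog (a joint): Angle of that screw, rad: 0 = fully locked (round side over the movement's edge), growing anticlockwise seen from above; stop at 3.2. The movement is free from about 2.8. Starts between 0.1 and 0.6. Stiff: about 0.06 N m of friction, stays where left.
- spare_dog_top (a point): Top centre of the other, identical half-moon screw, already released; no need to touch it.
- key: Loose steel box key, 130 g, upright in the stand; origin at the centre of its open lower end, z up, 106 mm long. Square shank 18 mm across; in its lower end a square socket 12 mm wide, 20 mm deep. Red square handle 22 mm across, 58 to 106 mm above the origin. All sides along its x, y. On the screw it rests on the flange, with 0.2 rad of turning play, and stands alone, leaning up to 0.1 rad.
- key_handle (a point): Point on the key's axis 84 mm above its lower end, a good height to grip the handle.
- stand: Fixed wooden key stand, 64 x 64 x 40 mm, origin at the centre of its underside; a square well 24 mm wide, sides along its x and y, open at the top, with its floor 6 mm above the table. The key starts in the well, its sides along the well's.
- movement: Loose brass clock movement, 450 g: round plate 100 mm across and 6 mm thick, origin at the centre of its underside, z up. In its middle a brass drum 34 mm across from 6 to 38 mm above the origin, to grip it by. Small flat gears up to 9.5 mm above the origin lie round the drum.
- pad: Fixed flat round green pad, 140 mm across, 5 mm thick, origin at the centre of its underside; small grey spot in its middle.
- loupe: Bystander: small black eye loupe, 36 mm across, 34 mm tall; origin at the centre of its underside. Leave it.
- oiler: Bystander: small amber oil bottle with black cap, 28 mm across, 50 mm tall; origin at the centre of its underside. Leave it.
- dish: Bystander: open round steel dish, 76 mm across, 24 mm tall; origin at the centre of its underside. Leave it.
- watch_case: Bystander: steel watch case with black face, 46 mm across, 11 mm tall; origin at the centre of its underside. Leave it.
- bezel: Bystander: plain steel ring, 60 mm across, 8 mm tall; origin at the centre of its underside. Leave it.
- wheel: Bystander: toothed brass wheel, 41 mm across, 14 mm tall on its arbor; origin at the centre of its underside. Leave it.
- jar: Bystander: small clear jar with steel cap, 48 mm across, 45 mm tall; origin at the centre of its underside. Leave it.
Things that resemble listed ones, but are neither listed nor needed, are in the scene too. Leave any orange, purple or white look-alike of the key alone.

How it is judged:
By the outcome, as a careful person would: the job done as asked, in the order asked, and still so for the second after the job is handed in, with the robot touching nothing.
It also fails if it takes over 72 s, if anything falls off the work surface, if the arm or the gripper's body presses on something with over 40 N, if the wrist force passes 120 N, or if a joint passes its speed limit or range.

## Robot

A 7-joint arm with a two-finger parallel gripper is mounted at the origin on the work surface. World frame = base frame: x ahead of the robot, y to its left, z up, the work surface at z = 0. Lengths are in m, angles in rad, forces in N, time in s.
With the tool pointing down it reaches from about 0.4 to 0.9 m from the base axis. Payload 5.5 kg.
Tool frame: the origin (TCP) lies midway between the tips of the shut fingers; the grasp point (between the pads) lies 19 mm behind it (manip.grip_depth is the distance from the TCP to the grasp point, in m); z points along the fingers, y is the line along which they close (so a half turn about z gives the same grasp; the last joint's range is limited). The gripper opens to 92 mm and grips with 3 to 60 N. Pads are 19 mm wide; open, the fingers measure 130 mm over their backs; the gripper's body (75 mm by 190 mm) begins 47 mm behind the grasp point.
Start: joints at [1.383, 0.501, -0.427, 1.55, 0.221, 1.138, -0.21], TCP at [0.283, -0.585, 0.227] pointing down, gripper open.
Joint ranges: [-2.88, 2.88], [-0.31, 2.03], [-1.54, 1.56], [0.2, 2.42], [-1.41, 4.55], [0.19, 2.02], [-2.57, 2.57]. Speed limits (rad/s): [2.57, 2.57, 3.14, 3.14, 3.14, 3.14, 3.14].

## Interface

Orientations are given as a unit quaternion [x, y, z, w].
In Python, from bench import manip, effector, viewer gives the robot as it stands. Calls block until the motion is done:
- manip.move_pose(position, orientation): joint-space move of the TCP to a pose.
- manip.servo_line(position, ori=None, vel=0.15): straight line of the TCP; ori=None keeps the orientation; vel is the mean speed in m/s.
- manip.movej(angles): joint-space move.
- effector.open_jaws() and effector.close(f_grip=None): open the fingers fully, or close them until they stop; f_grip is the grip in N (None keeps the last).
- manip.sleep(seconds).
- manip.solve_ik(position, orientation): joint angles nearest the present ones, or None.
- viewer.get_image(name): name is "scene" or "top"; returns the picture (400x640x3 uint8, red, green, blue); there is no depth.
- viewer.get_calibration(name): a dict with "vfov" (degrees; the focal length in pixels is half the picture's height over the tangent of half this angle, whatever the lens; pixels are square), "cx", "cy" (the principal point, pixels), "eye" and "attitude" of the camera in the world. Camera axes: x right, y down, z forward; pixel columns grow to the right and rows downward; lengths in m; the calibration is good to about 2 mm. A picture is of the moment at which its call begins. get_calibration takes no time and is no camera call.
A pose or a line that the arm cannot do raises manip.PlanningError and nothing moves.
- manip.hand_in(): hands the job in; it is judged then, once.
Readings, each from a call of its own:
- manip.current_clock(): time.
- manip.current_q(): joint angles.
- manip.current_joint_velocities(): joint speeds.
- manip.current_tau(): joint torques, N m.
- manip.current_tool_pos(): TCP position.
- manip.current_tcp_rot(): TCP orientation.
- manip.current_force(): force on the tool from outside, world axes, zero at the start.
- manip.current_wrist_torque(): the same for the moment, N m.
- manip.current_finger_gap(): finger opening in m.
- manip.current_gripper_force(): force on a finger pad.
Only numpy, scipy, OpenCV 4.12 (cv2) and the standard library are available. Lean on these libraries where they do the work, as an engineer would, in place of code of your own. Each camera call takes 0.05 s, during which the arm holds its last target. There are 200 camera calls.

## Working session

There is one attempt and no reset: what is moved stays moved. The work goes in short steps, each a Python script; the robot and the scene stay as the last script left them, time stands still between calls to the robot, and variables do not carry over. Pictures are saved under pics/ and viewed, at most 10 in all, crops included, and the job is handed in when it is done.

```bash
mkdir -p pics; ls; python3 - <<'E'
from bench import manip,effector,viewer
import cv2
for n in("scene","top"):
    cv2.imwrite(f"pics/{n}0.png",cv2.cvtColor(viewer.get_image(n),cv2.COLOR_RGB2BGR)); print(viewer.get_calibration(n))
print(manip.current_tcp_rot(),manip.current_clock(),manip.grip_depth)
E
```

```text
pics
{'vfov': 57.270150695575744, 'cx': 323.7999172130814, 'cy': 195.74868494719667, 'eye': array([ 1.27506158, -0.17603545,  0.55704803]), 'attitude': array([ 0.70289888,  0.51708302, -0.29752271, -0.3873481 ])}
{'vfov': 56.27029297922001, 'cx': 317.3972063562736, 'cy': 200.60192503138148, 'eye': array([0.5013994 , 0.03511259, 0.89858909]), 'attitude': array([ 0.7160899 , -0.69678618,  0.03503435, -0.02183735])}
[ 9.74694827e-01  2.23537965e-01 -1.73995159e-04 -8.61540452e-04] 0.1 0.0188
```

View pics/scene0.png

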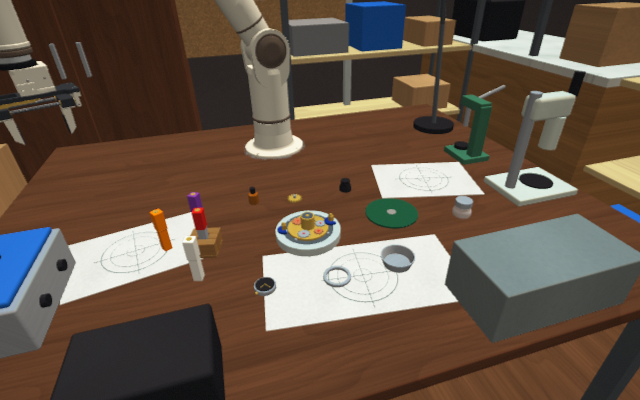

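View pics/top0.png

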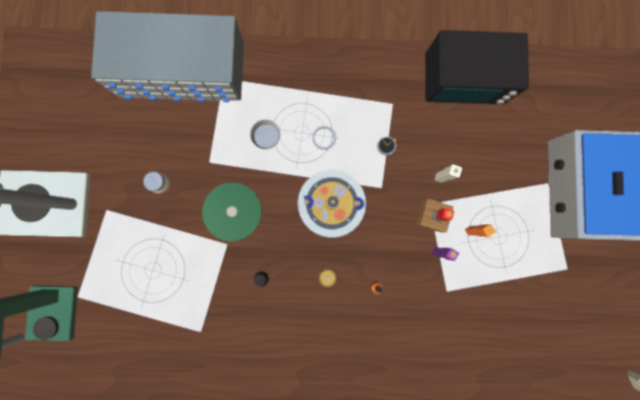

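The holder is at about (332,203) in the top view, the red key in its stand at (443,213), and the pad at (231,212). White, orange and purple look-alikes surround the key. I'll zoom in on the holder and stand.

```bash
cat > h.py <<'E'
import numpy as np,cv2
from scipy.spatial.transform import Rotation as R
from bench import manip,effector,viewer
def cal(n):
    c=viewer.get_calibration(n); return 200/np.tan(np.radians(c["vfov"]/2)),c["cx"],c["cy"],np.array(c["eye"]),R.from_quat(c["attitude"])
def ray(n,uv):
    f,cx,cy,e,r=cal(n); uv=np.atleast_2d(uv).astype(float)
    return e,r.apply(np.c_[(uv[:,0]-cx)/f,(uv[:,1]-cy)/f,np.ones(len(uv))])
def plane(n,uv,z):
    e,d=ray(n,uv); return e+d*((z-e[2])/d[:,2])[:,None]
def proj(n,p):
    f,cx,cy,e,r=cal(n); q=r.inv().apply(np.atleast_2d(p)-e); return np.c_[cx+f*q[:,0]/q[:,2],cy+f*q[:,1]/q[:,2]]
def grab(n,name=None):
    im=viewer.get_image(n)
    if name: cv2.imwrite(f"pics/{name}.png",cv2.cvtColor(im,cv2.COLOR_RGB2BGR))
    return im
def blobs(im,lo,hi,box,minA=4):
    hsv=cv2.cvtColor(im,cv2.COLOR_RGB2HSV); m=cv2.inRange(hsv,lo,hi); k=np.zeros_like(m); x0,y0,x1,y1=box; k[y0:y1,x0:x1]=m[y0:y1,x0:x1]
    n,l,s,c=cv2.connectedComponentsWithStats(k); return k,[(c[i].round(2),s[i].tolist()) for i in range(1,n) if s[i][4]>=minA]
E
python3 - <<'E'
from h import *
a=cv2.imread("pics/top0.png");b=cv2.imread("pics/scene0.png")
z=lambda i,x,y,w,h:cv2.resize(i[y:y+h,x:x+w],(400,300),interpolation=cv2.INTER_CUBIC)
cv2.imwrite("pics/c1.png",np.vstack([np.hstack([z(a,284,168,96,72),z(a,410,180,80,60)]),np.hstack([z(b,264,196,88,66),z(b,150,190,96,72)])]))
for n,i in(("top",a),("scene",b)):
    i=cv2.cvtColor(i,cv2.COLOR_BGR2RGB)
    bx=(290,160,380,245) if n=="top" else (265,200,350,255)
    print(n,"blue",blobs(i,(105,110,50),(130,255,255),bx)[1])
    bx=(415,180,475,240) if n=="top" else (180,190,230,270)
    print("red",blobs(i,(0,170,110),(6,255,255),bx)[1],blobs(i,(173,170,80),(180,255,255),bx)[1])
    bx=(195,175,270,250) if n=="top" else (355,190,425,235)
    print("pad",blobs(i,(60,80,30),(95,255,255),bx,50)[1])
E
```

```text
top blue [(array([309.11, 200.6 ]), [305, 196, 8, 12, 45]), (array([359.5 , 203.57]), [356, 198, 8, 12, 42])]
red [(array([443.63, 213.75]), [437, 208, 16, 12, 115])] []
pad [(array([231.6 , 211.32]), [203, 183, 58, 57, 2427])]
scene blue [(array([329.11, 221.67]), [325, 218, 11, 8, 46]), (array([281.45, 230.4 ]), [278, 226, 9, 8, 42])]
red [(array([199.5 , 219.08]), [192, 208, 15, 22, 230])] []
pad [(array([391.27, 212.94]), [366, 199, 52, 29, 1158])]
```

View pics/c1.png

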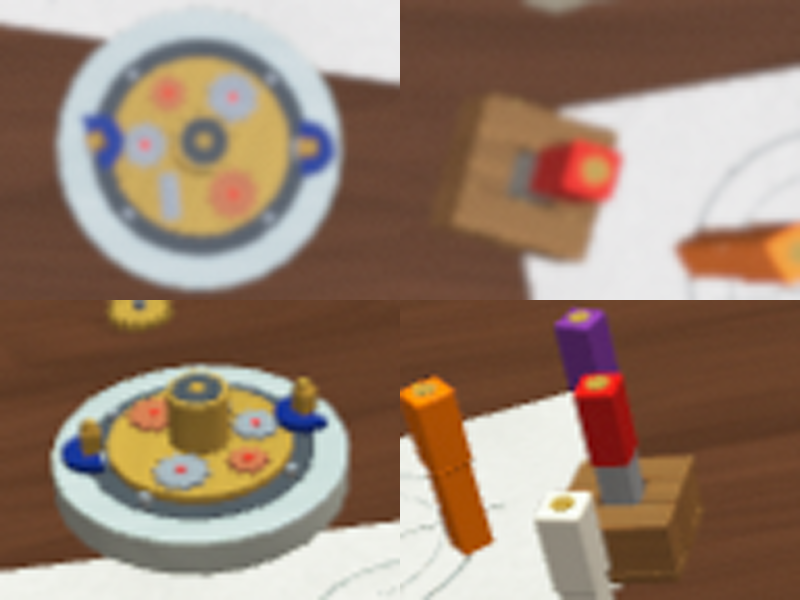

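The crop confirms the target screw is the left one in the top view, with its head near (307,202) (scene (331,216)) and its round side over the plate. The key's cap disc is at top (448.6,214) and scene (197.5,210).

```bash
cat >> h.py <<'E'
def tri(a,b):
    (e1,d1),(e2,d2)=ray("top",a),ray("scene",b); d1=d1[0]/np.linalg.norm(d1);d2=d2[0]/np.linalg.norm(d2)
    s=np.linalg.lstsq(np.c_[d1,-d2],e2-e1,rcond=None)[0]; p,q=e1+s[0]*d1,e2+s[1]*d2; return (p+q)/2,np.linalg.norm(p-q)
E
python3 - <<'E'
from h import *
np.set_printoptions(precision=4,suppress=True)
I={n:cv2.cvtColor(cv2.imread(f"pics/{n}0.png"),cv2.COLOR_BGR2RGB) for n in("top","scene")}
t,s=I["top"],I["scene"]
br=((15,90,60),(30,255,255))
print("headT",blobs(t,*br,(303,195,313,208),3)[1]); print("headS",blobs(s,*br,(325,210,336,222),3)[1])
print("head2T",blobs(t,*br,(352,195,363,210),3)[1]); print("head2S",blobs(s,*br,(277,222,288,232),3)[1])
print("capT",blobs(t,*br,(443,208,454,220),3)[1]); print("capS",blobs(s,*br,(190,206,205,214),3)[1])
print("spot pad",blobs(t,(0,0,110),(180,70,255),(222,202,242,222))[1],blobs(s,(0,0,110),(180,70,255),(380,205,402,218))[1])
print("keycap",tri((448.6,214),(197.5,209.9)))
# plate circle
m,_=blobs(t,(12,70,80),(32,255,255),(300,170,366,240)); n,l,st,c=cv2.connectedComponentsWithStats(m); i=1+np.argmax(st[1:,4])
cn=max(cv2.findContours((l==i).astype(np.uint8),0,1)[0],key=len)[:,0]; h=cv2.convexHull(cn)[:,0]
e=cv2.fitEllipse(h); print("plate px",e,plane("top",[e[0]],.028))
# holder outer via dark ring
print("pad0",plane("top",[[231.6,211.32]],.005),plane("scene",[[391.27,212.94]],.005))
for b in([309.11,200.6],[359.5,203.57]): print("blueT",plane("top",[b],.0342))
for b in([329.11,221.67],[281.45,230.4]): print("blueS",plane("scene",[b],.0342))
# stand top corners
q=np.array([[490,97],[618,130],[585,260],[455,225]])-[400,0]; P=plane("top",q/5+[410,180],.04)
print(P,P.mean(0)); 
for i in range(4): d=P[(i+1)%4]-P[i]; print(np.degrees(np.arctan2(d[1],d[0])),np.linalg.norm(d))
# straight edge pixels: blue mask upsampled, world coords
u=cv2.resize(t[190:214,298:322],None,fx=8,fy=8,interpolation=cv2.INTER_CUBIC)
m=cv2.inRange(cv2.cvtColor(u,cv2.COLOR_RGB2HSV),(105,95,50),(130,255,255))
for r in range(36,160,8):
    x=np.flatnonzero(m[r]); 
    if len(x): print(r,x.min(),x.max(),plane("top",[[298+(x.min()+.5)/8-.5,190+(r+.5)/8-.5],[298+(x.max()+.5)/8-.5,190+(r+.5)/8-.5]],.0342)[:,:2].ravel())
E
```

```text
headT [(array([306.29, 201.  ]), [305, 200, 3, 3, 7])]
headS [(array([330.73, 216.24]), [329, 213, 5, 8, 33])]
head2T [(array([352. , 202.5]), [352, 197, 1, 12, 12]), (array([357.2, 203. ]), [356, 202, 4, 3, 10])]
head2S [(array([283.76, 225.93]), [282, 222, 6, 8, 29])]
capT [(array([448.5, 213.5]), [447, 212, 4, 4, 12])]
capS [(array([196.8, 209.3]), [195, 208, 5, 3, 10])]
spot pad [(array([231.37, 211.32]), [226, 206, 12, 12, 119])] [(array([391.11, 211.18]), [387, 209, 9, 6, 44])]
keycap (array([ 0.5445, -0.2575,  0.1105]), np.float64(0.0009797472163130714))
plate px ((331.53851318359375, 202.6729278564453), (42.801876068115234, 43.11170196533203), 93.5905532836914) [[ 0.5679 -0.0134  0.028 ]]
pad0 [[0.5423 0.2229 0.005 ]] [[0.5511 0.2193 0.005 ]]
blueT [[0.5708 0.0391 0.0342]]
blueT [[ 0.5672 -0.0781  0.0342]]
blueS [[0.5765 0.0382 0.0342]]
blueS [[ 0.5751 -0.08    0.0342]]
[[ 0.5808 -0.2362  0.04  ]
 [ 0.5672 -0.2959  0.04  ]
 [ 0.5067 -0.2804  0.04  ]
 [ 0.5212 -0.2202  0.04  ]] [ 0.544  -0.2582  0.04  ]
-102.89722868901956 0.06125215004865027
165.63914726237994 0.06242528853678553
76.49195309637044 0.06199871380585425
-15.06531667014236 0.061788210716238204
44 76 96 [0.5835 0.0442 0.5837 0.0384]
52 54 100 [0.581  0.0505 0.5814 0.0372]
60 53 105 [0.5787 0.0507 0.5791 0.0357]
68 56 109 [0.5764 0.0498 0.5768 0.0344]
76 87 114 [0.5743 0.0408 0.5745 0.0329]
84 91 119 [0.572  0.0395 0.5722 0.0314]
92 94 122 [0.5697 0.0386 0.5699 0.0305]
100 96 121 [0.5674 0.038  0.5676 0.0307]
108 92 118 [0.5651 0.039  0.5653 0.0315]
116 82 114 [0.5627 0.0419 0.5629 0.0326]
124 76 109 [0.5603 0.0435 0.5605 0.034 ]
132 76 104 [0.558  0.0435 0.5582 0.0354]
140 78 99 [0.5557 0.0428 0.5558 0.0368]
148 83 93 [0.5534 0.0413 0.5535 0.0384]
```

```bash
cat >> h.py <<'E'
def Q(a): return [np.cos(a/2),np.sin(a/2),0,0]   # tool down; closing line at a+90deg
E
python3 - <<'E'
from h import *
np.set_printoptions(precision=4,suppress=True)
for n,a,b in(("head",(306.8,201.3),(330.73,216.24)),("head2",(357.4,203),(283.76,225.93)),("pad",(231.4,211.3),(391.11,211.18)),("cap",(448.5,213.7),(197.2,209.7))): print(n,*tri(a,b))
print("drumtop",plane("top",[[284+204/4.167,168+141/4.167]],.060))
print("others",plane("top",[[455,172],[488,230],[452,254]],.106)[:,:2]-[.5445,-.2575])
print("spot",plane("top",[[231.4,211.3]],.005))
for nm,p in(("key",[.5445,-.2575,.25]),("screw",[.5695,.045,.25]),("pad",[.542,.223,.2])):
    for d in range(-180,181,30):
        q=manip.solve_ik(p,Q(np.radians(d))); print(nm,d,None if q is None else np.round(q,2))
E
```

```text
head [0.5684 0.0446 0.0436] 0.0006952083497432589
head2 [ 0.5678 -0.0724  0.0405] 6.960253107473406e-05
pad [0.5423 0.2234 0.0042] 0.0004484499818152995
cap [ 0.545  -0.2575  0.1113] 1.2588631235951514e-05
drumtop [[ 0.5674 -0.0147  0.06  ]]
others [[ 0.0912 -0.0162]
 [-0.0316 -0.0867]
 [-0.0844 -0.0093]]
spot [[0.5424 0.2234 0.005 ]]
key -180 [ 1.15  0.58 -1.07  1.64  0.53  1.25  1.54]
key -150 [ 1.25  0.72 -1.3   1.63  0.71  1.34  1.93]
key -120 [ 1.25  0.72 -1.3   1.63  0.71  1.34  2.46]
key -90 [-0.46  0.76  1.36  1.69 -0.76  1.34 -2.11]
key -60 [ 0.64  0.38 -0.32  1.65  0.13  1.13 -2.33]
key -30 [ 0.71  0.39 -0.41  1.65  0.17  1.13 -1.83]
key 0 [ 0.79  0.41 -0.51  1.65  0.21  1.14 -1.35]
key 30 [ 0.86  0.42 -0.61  1.65  0.26  1.15 -0.86]
key 60 [ 0.93  0.45 -0.71  1.64  0.31  1.17 -0.38]
key 90 [ 0.99  0.48 -0.81  1.64  0.36  1.18  0.1 ]
key 120 [ 1.05  0.5  -0.89  1.64  0.42  1.2   0.59]
key 150 [ 1.09  0.54 -0.97  1.64  0.46  1.22  1.07]
key 180 [ 1.15  0.58 -1.07  1.64  0.53  1.25  1.54]
screw -180 [ 0.77  0.65 -1.3   1.71  0.65  1.29  0.91]
screw -150 [ 0.78  0.65 -1.3   1.7
[... 584 characters left out ...]
   1.71  0.65  1.29  0.91]
pad -180 [ 0.43  0.77 -1.3   1.73  0.78  1.27  0.52]
pad -150 [ 0.43  0.77 -1.3   1.73  0.78  1.27  1.04]
pad -120 [ 0.43  0.77 -1.3   1.73  0.78  1.27  1.57]
pad -90 [ 0.43  0.77 -1.3   1.73  0.78  1.27  2.09]
pad -60 [-1.22  0.62  1.1   1.78 -0.61  1.13 -2.53]
pad -30 [-0.79  0.41  0.46  1.77 -0.21  1.01 -2.35]
pad 0 [ 0.29  0.58 -0.99  1.73  0.53  1.13 -2.44]
pad 30 [ 0.41  0.73 -1.25  1.73  0.73  1.24 -2.07]
pad 60 [ 0.3   0.59 -1.02  1.73  0.55  1.14 -1.41]
pad 90 [ 0.41  0.73 -1.25  1.73  0.73  1.24 -1.02]
pad 120 [ 0.34  0.63 -1.09  1.73  0.6   1.16 -0.4 ]
pad 150 [ 0.43  0.77 -1.3   1.73  0.78  1.27 -0.  ]
pad 180 [ 0.43  0.77 -1.3   1.73  0.78  1.27  0.52]
```

```bash
cat > s1.py <<'E'
from h import *
np.set_printoptions(precision=4,suppress=True)
K=np.array([.545,-.2575]);a0=np.radians(-14);S=np.array([.569,.0447]);a1=np.radians(17)
manip.move_pose([*K,.20],Q(a0)); manip.servo_line([*K,.0712],vel=.1)
effector.close(40); print("gap",manip.current_finger_gap(),manip.current_gripper_force(),manip.current_force())
manip.servo_line([*K,.20],vel=.12); print(manip.current_finger_gap(),manip.current_force())
manip.move_pose([*S,.20],Q(a1)); manip.servo_line([*S,.132],vel=.1); manip.sleep(.2)
a=grab("top","top1");b=grab("scene","scene1"); print(manip.current_clock(),manip.current_tool_pos())
z=lambda i,x,y,w,h:cv2.resize(cv2.cvtColor(i,cv2.COLOR_RGB2BGR)[y:y+h,x:x+w],(400,400),interpolation=cv2.INTER_CUBIC)
cv2.imwrite("pics/c2.png",np.hstack([z(a,275,165,70,70),z(b,295,165,70,70)]))
E
python3 s1.py
```

```text
gap 0.021518381339589818 39.999715089797974 [ 0.0847  0.0363 -0.3861]
0.022062645827704033 [-0.4553  0.1081 -1.2723]
7.6917 [0.5694 0.0447 0.1325]
```

View pics/c2.png

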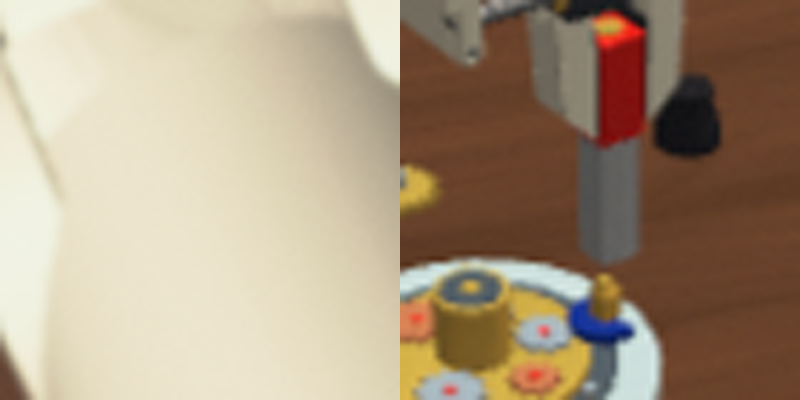

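The scene view shows the key hanging over the screw: the shank's lower-end corners are at crop (582,255), (608,263) and (637,250), and the brass tip at (605,278). I'll compare these with projections.

```bash
python3 - <<'E'
from h import *
np.set_printoptions(precision=2,suppress=True)
T=np.array(manip.current_tool_pos());zb=T[2]+.0188-.084;a=np.radians(17)
c=np.array([[1,1],[1,-1],[-1,-1],[-1,1]])*.009@np.array([[np.cos(a),np.sin(a)],[-np.sin(a),np.cos(a)]])
cr=lambda p:(proj("scene",p)-[295,165]+.5)*400/70-.5+[400,0]
print("bottom corners",cr(np.c_[T[:2]+c,[zb]*4]),"ctr",cr([*T[:2],zb]))
print("tip",cr([.569,.0447,.0522]),"headbase",cr([.569,.0447,.0342]), "dx1mm",cr([.570,.0447,.0522]),"dy",cr([.569,.0457,.0522]))
im=cv2.cvtColor(cv2.imread("pics/scene1.png"),cv2.COLOR_BGR2RGB)
u=cv2.resize(im[165:235,295:365],(400,400),interpolation=cv2.INTER_CUBIC).astype(int)
for r in(180,200,220,240): 
    g=np.abs(u[r,160:260]-np.array([100,100,100])).max(1) ; s=u[r,160:260].max(1)-u[r,160:260].min(1); x=np.flatnonzero(s<22)+560; print(r,x.min(),x.max())
h=cv2.cvtColor(u.astype(np.uint8),cv2.COLOR_RGB2HSV)
for r in(282,290,300,310):
    x=np.flatnonzero(cv2.inRange(h[r:r+1,180:235],(14,110,60),(32,255,255))[0])+580; print("head",r,x.min() if len(x) else 0,x.max() if len(x) else 0)
print(R.from_quat(manip.current_tcp_rot()).as_matrix())
E
```

```text
bottom corners [[635.77 253.05]
 [600.66 266.81]
 [576.61 247.44]
 [611.44 234.06]] ctr [[606.11 250.24]]
tip [[606.15 279.34]] headbase [[606.48 313.81]] dx1mm [[606.86 280.59]] dy [[608.38 278.93]]
180 580 636
200 580 636
220 579 637
240 580 636
head 282 595 619
head 290 593 624
head 300 594 620
head 310 593 618
[[ 0.96  0.29  0.  ]
 [ 0.29 -0.96 -0.  ]
 [ 0.    0.   -1.  ]]
```

```bash
python3 - <<'E'
from h import *
np.set_printoptions(precision=3,suppress=True)
S=np.array([.5685,.0444]); f0=np.array(manip.current_force())
for z in(.120,.115,.111,.108,.105,.102,.100):
    manip.servo_line([*S,z],vel=.04); f=np.array(manip.current_force())-f0
    print(z,manip.current_tool_pos(),f,np.array(manip.current_wrist_torque()))
    if abs(f[2])>12: break
grab("scene","scene2"); print(manip.current_clock())
E
```

```text
0.12 [0.568 0.044 0.119] [ 0.594 -0.612 -0.048] [-0.016 -0.013  0.019]
0.115 [0.568 0.044 0.115] [ 1.102  0.914 -0.381] [0.045 0.041 0.014]
0.111 [0.569 0.044 0.111] [ 1.474 -0.4    0.394] [-0.168 -0.27  -0.002]
0.108 [0.568 0.044 0.108] [ 2.668 -2.095 -0.564] [-0.577 -0.305 -0.065]
0.105 [0.568 0.044 0.105] [ 1.893 -3.547 -1.848] [-0.875 -0.42  -0.017]
0.102 [0.569 0.044 0.102] [ 2.949 -4.33  -1.191] [-1.183 -0.458  0.014]
0.1 [0.569 0.044 0.1  ] [ 1.992 -4.646 -0.352] [-1.422 -0.363  0.034]
9.7167
```

```bash
cat > s3.py <<'E'
from h import *
np.set_printoptions(precision=3,suppress=True)
a1=np.radians(17); S=np.array([.569,.0434])
manip.servo_line([*S,.100],vel=.02); print(manip.current_force(),manip.current_wrist_torque())
for d in np.linspace(0,1.5,9)[1:]:
    manip.move_pose([*S,.100],Q(a1+d)); print(round(d,2),manip.current_force(),manip.current_wrist_torque(),manip.current_tool_pos())
print(manip.current_clock()); b=grab("scene","scene3")
effector.open_jaws(); manip.sleep(.3); c=grab("scene","scene4"); print(manip.current_clock(),manip.current_force())
z=lambda i,x,y,w,h:cv2.resize(cv2.cvtColor(i,cv2.COLOR_RGB2BGR)[y:y+h,x:x+w],(400,400),interpolation=cv2.INTER_CUBIC)
cv2.imwrite("pics/c3.png",np.hstack([z(b,285,165,70,70),z(c,285,165,70,70)]))
E
python3 s3.py
```

```text
[ 0.299 -3.209 -1.249] [-0.973 -0.112  0.013]
0.19 [ 0.026 -1.3   -0.778] [-0.576 -0.004  0.018] [0.569 0.044 0.1  ]
0.38 [-0.422 -3.756 -1.093] [-0.971  0.077 -0.008] [0.569 0.043 0.1  ]
0.56 [-1.309 -3.747 -0.321] [-1.132  0.241 -0.036] [0.569 0.043 0.1  ]
0.75 [-1.68  -3.721 -0.196] [-1.287  0.426 -0.039] [0.569 0.043 0.1  ]
0.94 [-1.822 -4.404 -0.255] [-1.335  0.447  0.008] [0.569 0.043 0.1  ]
1.12 [-1.538 -4.515  0.317] [-1.381  0.459 -0.047] [0.569 0.043 0.1  ]
1.31 [-1.986 -4.271  0.543] [-1.443  0.446  0.045] [0.569 0.043 0.1  ]
1.5 [-0.888 -4.463  1.029] [-1.374  0.393 -0.035] [0.569 0.043 0.1  ]
12.1667
13.7583 [-0.506 -0.311 -0.43 ]
```

View pics/c3.png

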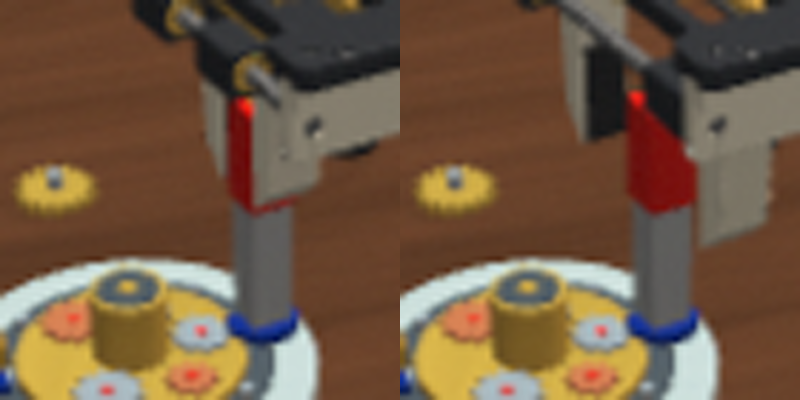

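The key is standing alone and upright, seated on the blue flange with its shank at about crop (662,330). Next comes the second bite, a quarter turn round.

```bash
cat > s4.py <<'E'
from h import *
np.set_printoptions(precision=3,suppress=True)
a1=np.radians(17)-.0708; S=np.array([.569,.0425])
for d in np.linspace(1.5708,0,5)[1:]: manip.move_pose([*S,.100],Q(a1+d))
manip.sleep(.2); effector.close(40); print("gap",manip.current_finger_gap(),manip.current_force(),manip.current_wrist_torque())
for d in np.linspace(0,1.5,9)[1:]:
    manip.move_pose([*S,.100],Q(a1+d)); print(round(d,2),manip.current_force(),manip.current_wrist_torque())
print(manip.current_clock()); manip.move_pose([*S,.100],Q(a1+1.38)); print(manip.current_force(),manip.current_wrist_torque())
manip.servo_line([*S,.125],vel=.05); print(manip.current_force())
manip.servo_line([*S,.20],vel=.12)
manip.move_pose([.545,-.2,.23],Q(np.radians(-14))); manip.sleep(.2)
b=grab("scene","scene5");c=grab("top","top5"); print(manip.current_clock(),manip.current_tool_pos())
z=lambda i,x,y,w,h:cv2.resize(cv2.cvtColor(i,cv2.COLOR_RGB2BGR)[y:y+h,x:x+w],(400,400),interpolation=cv2.INTER_CUBIC)
cv2.imwrite("pics/c4.png",np.hstack([z(b,170,120,130,130),z(c,290,160,84,84)]))
E
python3 s4.py
```

```text
gap 0.021899878066685797 [0.234 0.876 0.12 ] [0.203 0.026 0.019]
0.19 [-0.04   1.463  0.757] [ 0.366  0.11  -0.018]
0.38 [0.078 1.457 0.523] [0.46 0.1  0.05]
0.56 [-0.495  1.815  0.189] [ 0.562  0.048 -0.022]
0.75 [-0.937  2.226  0.307] [ 0.675  0.113 -0.062]
0.94 [-0.819  2.575  0.815] [ 0.822  0.164 -0.058]
1.12 [-1.053  2.199  0.992] [ 0.843  0.18  -0.001]
1.31 [-1.867  3.672  0.917] [ 0.99   0.249 -0.035]
1.5 [-1.817  3.577  1.145] [ 1.088  0.349 -0.017]
18.9083
[-0.783  2.228 -1.716] [1.011 0.062 0.024]
[-0.11  -0.422 -1.673]
21.9917 [ 0.545 -0.199  0.23 ]
```

View pics/c4.png

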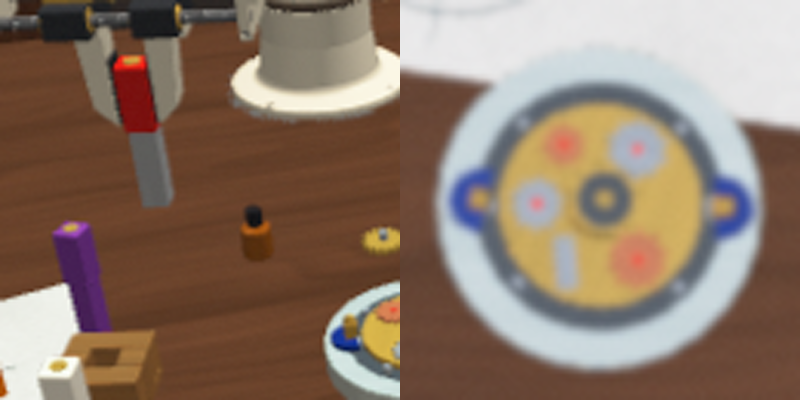

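The top view shows the left screw's straight edge now facing the movement, at about x=490 in the crop. The key hangs in the grip with its cap at crop (132,62) and lower end near (157,203). I'll check its tilt before putting it back.

```bash
python3 - <<'E'
from h import *
np.set_printoptions(precision=2,suppress=True)
T=np.array(manip.current_tool_pos());zb=T[2]+.0188-.084; s=400/130
cr=lambda p:(proj("scene",p)-[170,120]+.5)*s-.5
a=np.radians(-14); c=np.array([[1,1],[1,-1],[-1,-1],[-1,1]])*.009@np.array([[np.cos(a),np.sin(a)],[-np.sin(a),np.cos(a)]])
for dz in(0,.02,.04,.106): print("pred axis",dz,cr([*T[:2],zb+dz]))
for dz in (0.005,.03): print("pred edges",cr(np.c_[T[:2]+c,[zb+dz]*4])[:,0])
print("bottom",cr(np.c_[T[:2]+c,[zb]*4]))
im=cv2.cvtColor(cv2.imread("pics/scene5.png"),cv2.COLOR_BGR2RGB)
u=cv2.resize(im[120:250,170:300],(400,400),interpolation=cv2.INTER_CUBIC).astype(int)
for r in(140,155,170,185,195):
    w=u[r,115:190]; x=np.flatnonzero((w.max(1)-w.min(1)<28)&(w.max(1)>75))+115; print(r,x.min(),x.max(),(x.min()+x.max())/2)
print("1mm x,y",cr([T[0]+.001,T[1],zb])-cr([*T[:2],zb]),cr([T[0],T[1]+.001,zb])-cr([*T[:2],zb]))
t=cv2.cvtColor(cv2.imread("pics/top5.png"),cv2.COLOR_BGR2RGB)
v=cv2.resize(t[190:214,298:322],None,fx=8,fy=8,interpolation=cv2.INTER_CUBIC)
m=cv2.inRange(cv2.cvtColor(v,cv2.COLOR_RGB2HSV),(105,95,50),(130,255,255))
for r in range(36,160,10):
    x=np.flatnonzero(m[r]); 
    if len(x): print(r,x.min(),x.max())
E
```

```text
pred axis 0 [[155.6 200.1]]
pred axis 0.02 [[150.86 175.23]]
pred axis 0.04 [[145.99 149.7 ]]
pred axis 0.106 [[128.95  60.33]]
pred edges [164.91 138.94 144.13 169.61]
pred edges [159.05 132.63 138.03 163.94]
bottom [[166.06 205.96]
 [140.18 206.97]
 [145.33 194.34]
 [170.72 193.36]]
140 130 163 146.5
155 133 166 149.5
170 136 169 152.5
185 139 171 155.0
195 141 172 156.5
1mm x,y [[0.08 0.67]] [[ 1.45 -0.22]]
46 65 91
56 43 92
66 33 89
76 27 51
86 23 48
96 21 46
106 22 47
116 26 60
126 31 76
136 42 76
146 62 70
```

Tilt is negligible and the screw reads about 2.97 rad, so it is free. I'll put the key back under force watch.

```bash
cat > s6.py <<'E'
from h import *
np.set_printoptions(precision=3,suppress=True)
K=np.array([.545,-.2585]); q=Q(np.radians(-14))
manip.move_pose([*K,.15],q); manip.servo_line([*K,.112],vel=.1); manip.sleep(.1); f0=np.array(manip.current_force())
ok=True
for z in(.105,.100,.095,.088,.080,.0735):
    manip.servo_line([*K,z],vel=.05); f=np.array(manip.current_force())-f0; print(z,manip.current_tool_pos(),f,manip.current_wrist_torque())
    if f[2]>6: ok=False; break
b=grab("scene","scene6"); print(ok,manip.current_clock())
cv2.imwrite("pics/c5.png",cv2.resize(cv2.cvtColor(b,cv2.COLOR_RGB2BGR)[170:270,140:260],(480,400),interpolation=cv2.INTER_CUBIC))
E
python3 s6.py
```

```text
0.105 [ 0.545 -0.258  0.105] [-1.215 -1.237  0.237] [ 0.074  0.068 -0.029]
0.1 [ 0.545 -0.258  0.1  ] [0.168 0.388 0.036] [ 0.066  0.012 -0.055]
0.095 [ 0.545 -0.258  0.095] [-0.84  -0.742  0.37 ] [ 0.08   0.044 -0.001]
0.088 [ 0.545 -0.258  0.087] [-1.456 -0.877  0.775] [ 0.016  0.009 -0.039]
0.08 [ 0.545 -0.258  0.079] [-0.257 -0.783  0.705] [ 0.073  0.015 -0.016]
0.0735 [ 0.545 -0.258  0.073] [-0.888 -1.494  0.017] [ 0.061  0.013 -0.018]
True 24.8333
```

View pics/c5.png

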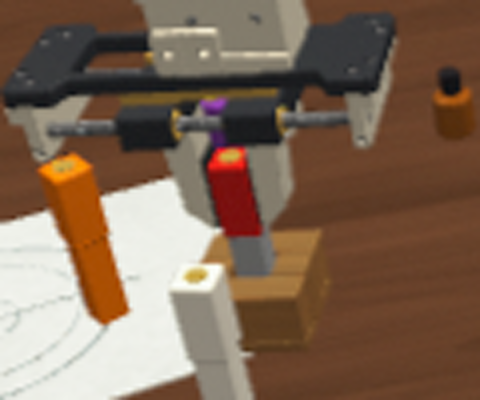

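The shank is deep in the well at about crop (253,260). I'll seat and release it, then take the movement.

```bash
cat > s7.py <<'E'
from h import *
np.set_printoptions(precision=3,suppress=True)
K=np.array([.545,-.2585]); C=np.array([.568,-.0138])
manip.servo_line([*K,.0718],vel=.02); print(manip.current_force()); effector.open_jaws()
manip.servo_line([*K,.20],vel=.15)
manip.move_pose([*C,.16],Q(np.radians(90))); manip.sleep(.1); b=grab("scene","scene7")
manip.servo_line([*C,.0355],vel=.1); print(manip.current_force()); effector.close(35)
print("gap",manip.current_finger_gap(),manip.current_force(),manip.current_wrist_torque()); f0=np.array(manip.current_force())
for z in(.0385,.042,.046,.052):
    manip.servo_line([*C,z],vel=.03); f=np.array(manip.current_force()); print(z,f,manip.current_wrist_torque())
    if f[2]<-12: break
c=grab("scene","scene8"); print(manip.current_clock())
z=lambda i,x,y,w,h:cv2.resize(cv2.cvtColor(i,cv2.COLOR_RGB2BGR)[y:y+h,x:x+w],(400,400),interpolation=cv2.INTER_CUBIC)
cv2.imwrite("pics/c6.png",np.hstack([z(b,150,180,100,100),z(c,255,160,100,100)]))
E
python3 s7.py
```

```text
[ 0.047 -0.026 -1.235]
[-0.674  0.033  0.448]
gap 0.03312894770770294 [ 0.894 -0.713 -0.594] [-0.015 -0.156  0.023]
0.0385 [ 0.595  0.852 -5.51 ] [ 0.004 -0.089  0.024]
0.042 [-0.294 -0.317 -5.197] [-0.032 -0.09  -0.011]
0.046 [-0.197  0.216 -5.181] [ 0.002 -0.122  0.016]
0.052 [-0.247  0.402 -4.585] [ 0.031 -0.016  0.032]
32.05
```

View pics/c6.png

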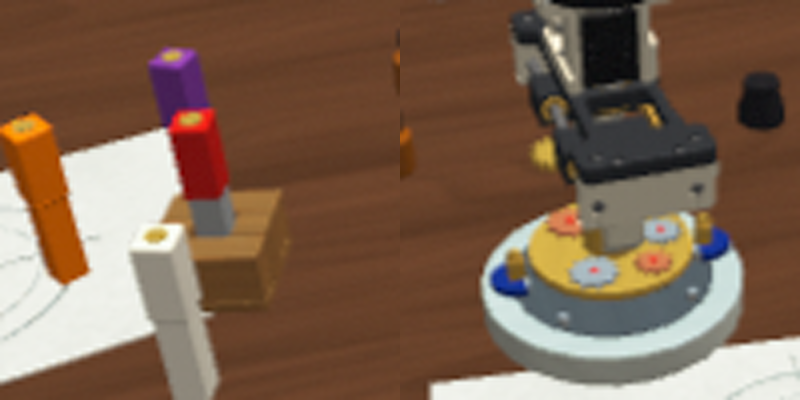

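The key stands upright in the stand, and the movement has lifted clear of the pins and screws. I'll carry it to the pad and check before lowering.

```bash
cat > s8.py <<'E'
from h import *
np.set_printoptions(precision=4,suppress=True)
C=[.568,-.0138]; P=[.5424,.2234]; q=Q(np.radians(90))
manip.servo_line([*C,.13],vel=.12); manip.move_pose([*P,.13],q); manip.servo_line([*P,.035],vel=.1); manip.sleep(.3)
b=grab("scene","scene9"); print(manip.current_clock(),manip.current_tool_pos(),manip.current_force())
for nm,z in(("plate",.0215),("pad",.005)):
    r=.05 if nm=="plate" else .07; t=np.linspace(0,6.28,200); e=proj("scene",np.c_[P[0]+r*np.cos(t),P[1]+r*np.sin(t),np.full(200,z)]); print("pred",nm,e.min(0),e.max(0))
print("plate",blobs(b,(12,70,60),(32,255,255),(355,170,430,235),30)[1]); print("pad",blobs(b,(60,80,20),(95,255,255),(350,180,430,240),30)[1])
cv2.imwrite("pics/c7.png",cv2.resize(cv2.cvtColor(b,cv2.COLOR_RGB2BGR)[150:250,335:455],(720,600),interpolation=cv2.INTER_CUBIC))
E
python3 s8.py
```

```text
35.2417 [0.5426 0.2234 0.0353] [-0.2171 -0.1018 -5.2572]
pred plate [372.7935 195.9507] [410.9383 216.5309]
pred pad [365.0172 197.2098] [417.9917 226.447 ]
plate [(array([392.81, 210.81]), [360, 190, 68, 45, 759]), (array([362.  , 199.35]), [357, 193, 12, 13, 40]), (array([423.89, 208.11]), [421, 202, 7, 14, 35])]
pad [(array([390.86, 218.03]), [366, 202, 52, 26, 630])]
```

View pics/c7.png

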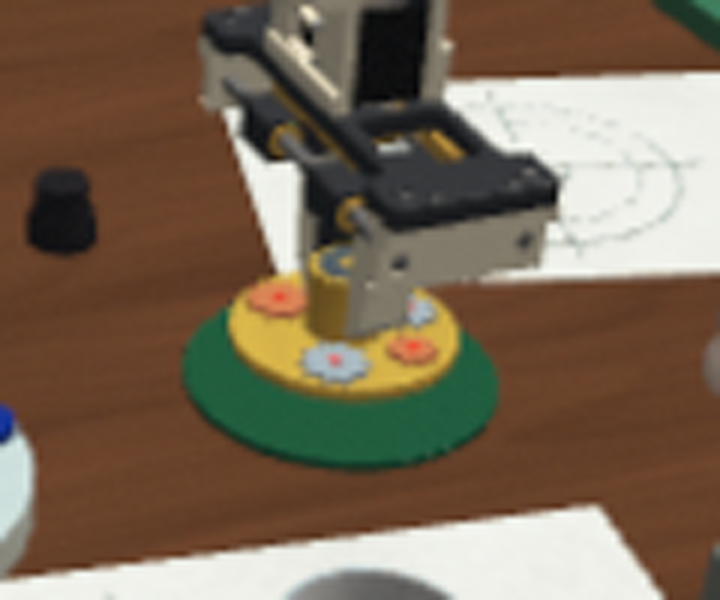

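The plate centre (crop x≈345) matches the pad centre (≈341) to about 1 mm, so I'll lower, release and verify.

```bash
cat > s9.py <<'E'
from h import *
np.set_printoptions(precision=4,suppress=True)
P=[.5424,.2232]
manip.servo_line([*P,.022],vel=.05)
for z in(.0205,.0195,.0188,.0182,.0177,.0172):
    manip.servo_line([*P,z],vel=.015); f=manip.current_force(); print(z,f)
    if f[2]>-2.5: break
effector.open_jaws(); manip.sleep(.2); manip.servo_line([*P,.16],vel=.12)
manip.move_pose([.45,-.05,.30],Q(np.radians(90))) if 0 else manip.move_pose([.40,-.45,.28],Q(np.radians(45)))
manip.sleep(.3); b=grab("scene","scene10"); c=grab("top","top10"); print(manip.current_clock())
m,_=blobs(c,(12,70,80),(32,255,255),(205,185,260,240)); h=cv2.convexHull(max(cv2.findContours(m,0,1)[0],key=len))
e=cv2.fitEllipse(h); print("plate",plane("top",[e[0]],.011),e)
m,_=blobs(c,(60,80,20),(95,255,255),(195,175,270,250)); h=cv2.convexHull(max(cv2.findContours(m,0,1)[0],key=len)); print("pad",plane("top",[cv2.fitEllipse(h)[0]],.005))
g=lambda i:cv2.cvtColor(i,cv2.COLOR_RGB2BGR)
cv2.imwrite("pics/c8.png",np.vstack([cv2.resize(g(b)[150:300,130:480],(700,300)),cv2.resize(g(c)[100:310,130:520],(557,300))[:, :557] if 0 else cv2.resize(g(c)[120:300,100:520],(700,300))]))
E
python3 s9.py
```

```text
0.0205 [-0.0581  0.2863 -5.7047]
0.0195 [ 0.0099 -0.2964 -5.6414]
0.0188 [-0.1014  0.8951 -5.4173]
0.0182 [ 0.3371  0.1418 -1.2966]
42.1083
plate [[0.5417 0.2231 0.011 ]] ((230.972412109375, 211.4363555908203), (42.158390045166016, 42.75324630737305), 70.8858413696289)
pad [[0.5423 0.2231 0.005 ]]
```

View pics/c8.png

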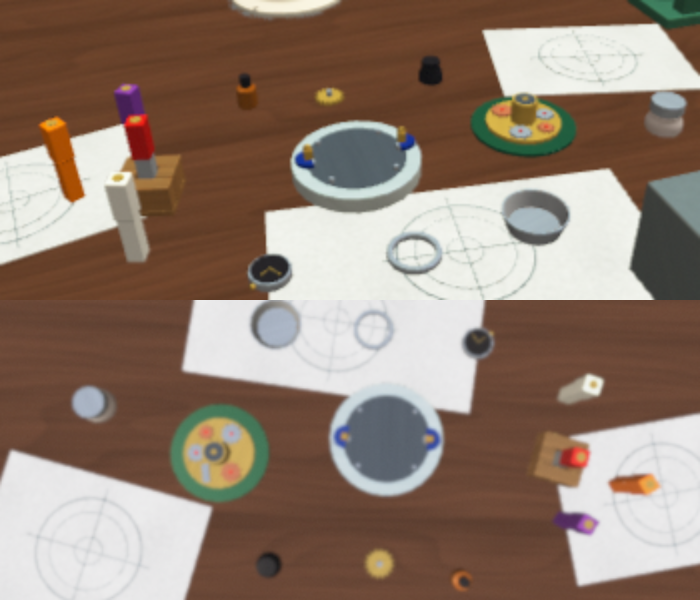

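The movement sits flat within 1 mm of the pad's centre. The key is upright in its stand and nothing else has moved.

```bash
python3 -c "
from bench import manip
print(manip.hand_in())"
```

```text
the job is handed in; nothing more can be done
None
```

The job is handed in at about 42 s of the 72 s allowed: screw released in two bites (to about 2.97 rad), key upright in its stand, movement within 1 mm of the pad's centre, and nothing else seen to have moved.

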